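# Lay out the steering gear for glue-up

### The arm

A 6-joint arm with a two-finger parallel gripper is mounted at the origin on the work surface. World frame = base frame: x ahead of the robot, y to its left, z up, the work surface at z = 0. Lengths are in mm, angles in rad, forces in N, time in s.
With the tool pointing down it reaches from about 350 to 875 mm from the base axis. Payload 4.2 kg.
Tool frame: the origin (TCP) lies between the finger pads; the fingertips stand 25 mm ahead of it and the grasp point (between the pads) lies 6 mm ahead of it; z points along the fingers, y is the line along which they close (so a half turn about z gives the same grasp; the last joint's range is limited). The gripper opens to 85 mm and grips with 20 to 120 N. Pads are 22 mm wide; open, the fingers measure 114 mm over their backs; the gripper's body (76 mm by 85 mm) begins 54 mm behind the grasp point. The pads swing forward as they close: fully open they stand 13 mm farther back than shut.
Start: joints at [1.548, 0.385, 0.008, 0, -1.194, -0.259], TCP at [173.771, 600.336, 256.312] pointing down, gripper open.
Joint ranges: [-3.14, 3.14], [-1.21, 2.06], [-1.07, 1.41], [-3.16, 2.05], [-2.99, -0.16], [-3.1, 3.1]. Speed limits (rad/s): [2.79, 2.79, 3.14, 3.14, 3.14, 3.14].

### API

Orientations are given as a unit quaternion [x, y, z, w].
In Python, from bench import arm gives the robot as it stands.
- The arm moves only by the shell command python3 -m pendant 'ROWS'. ROWS is JSON, a list of rows, each a list of 7 numbers: the shift along the tool's x, y, z in m, then the turn, a rotation vector about the tool's x, y, z in degrees, then the finger opening in m, from 0 to 0.0854. In form: [[x, y, z, wx, wy, wz, fingers], ...]. A call has 1 to 12 rows; each row shifts and turns the commanded pose from where the row before left it, along the tool's axes as they then stand; what a row does not reach is not made up. A row lasts 1/10 s, in which the tool goes at most 50 mm and 8.59 degrees, less where a joint would pass 70% of its speed; a pose out of reach is approached as far as the arm can. A call is refused whole if a number of a shift passes 0.05 or a number of a turn 8.59, either way. A call with a gripper value outside its range is refused whole. The fingers move at their own pace and stop on an object; the grip force is fixed at half the most. Time passes only in rows, so rows that do not move let the fingers close. It gives the time, the measured TCP pose, the force, the opening and the grip force at its end, in the units of the state.
- arm.read_state(): the state, without advancing time (a new reading comes with each control period).
- arm.get_image(name): name is "side" or "top" or "wrist"; returns a dict with "image" (400x640x3 uint8, red, green, blue), "fx", "fy", "cx", "cy" (pixels), "xyz" and "rotation" of the camera in the world. Camera axes: x right, y down, z forward; pixel columns grow to the right and rows downward; lengths in mm; the calibration is good to about 2 mm. A picture is of the moment at which its call begins. There is no depth.
- arm.job_done(): hands the job in; it is judged then, once.
The state is a dict: "clock": time; "joints": joint angles; "joint_vel": joint speeds; "joint_efforts": joint torques, N m; "position": TCP position; "ee_rot": TCP orientation; "contact_force": force on the tool from outside, world axes, zero at the start; "wrist_torque": the same for the moment, N m; "gripper_width": finger opening in mm; "grasp_force": force on a finger pad.
Only numpy, scipy, OpenCV 4.12 (cv2) and the standard library are available. Lean on these libraries where they do the work, as an engineer would, in place of code of your own. Each camera call takes 0.05 s, during which the arm holds its last target. There are 200 camera calls.

### The job

Set out the steering gear: stand the white dish in the middle of the round cork pad, then lay the ship's wheel casting flat and centred on top of the dish. Swing up the sprung hold-down finger on the dark rest until it stays up, before moving the long rudder blank that it holds, then lay that blank flat on top of the pale glue block, centred and lengthwise along it, and lay the short rudder blank flat on the counter midway between the round pad and the glue block. Set the dish and the casting down without dropping them, and leave the steel dividers where they are.

Things in the scene. Friction and masses are not known exactly. Their poses are not given: they have to be found in the camera images.
- dish: White ceramic mixing dish, loose, round: 60 mm across outside (48 mm at the foot), 24 mm high, wall 4 mm, open at the top. Origin: centre of its underside, z up. Starts in the oak drawer, upright. 60 to 130 g. Goes in the middle of the round pad.
- wheel: Grey pewter ship's wheel casting, loose, flat: ring 72 mm across, six spokes reaching 98 mm across, all 8 mm thick; solid upright hub 18 mm across, 22 mm high in the centre, to grip it by. Origin: centre of its underside, z up along the hub. Starts in the oak drawer. Goes hub up on the dish's rim, its underside level with the dish's top.
- short_rudder: The smaller pear wood rudder blank, loose, flat, 66 x 28 x 8 mm: long axis x; the 28 mm wide part runs from x = -33 to +9 mm, the rest up to x = +33 mm is 16 mm wide. Origin: centre of its underside. Starts in the oak drawer. Goes flat on the bare counter midway between the centres of the round pad and the glue block, any way round.
- long_rudder: The larger pear wood rudder blank, loose, flat, 100 x 36 x 8 mm: long axis x; the 36 mm wide part runs from x = -50 to +14 mm, the rest up to x = +50 mm is 22 mm wide. Origin: centre of its underside. Starts on the rest (underside 20 mm above the counter) with its narrow end under the hold-down finger. Goes on top of the glue block, either end first.
- round_pad: Round cork pad fixed to the counter, 100 mm across, 4 mm thick. Origin: centre of its underside, on the counter. Its centre is always 260 mm from that of the glue block, on the line of the block's x axis, on either side.
- glue_block: Pale wooden block fixed to the counter, 120 (x) x 60 (y) x 16 (z) mm. Origin: centre of its underside, on the counter; x is its long axis.
- rest: Dark wooden rest fixed to the counter, 165 (x) x 50 (y) x 20 (z) mm, from x = -60 to +105 mm. Origin on the counter below the middle of the long blank's starting place. The hold-down finger's hinge axis is parallel to this y, at x = +85 mm, z = 36 mm, between steel cheeks 46 mm high at x = +77 to +93 mm, y = +-14 mm.
- finger (a joint): Angle (rad) of the steel hold-down finger: about 0 pressing on the blank, 2.2 swung up and back at its stop. At 0 it runs 58 mm from the hinge to the rest's -x, 12 mm wide; its black cross-bar knob (12 mm thick, 22 mm long in y; pinch its ends from above) is centred 45 mm from the hinge to -x, 18 mm above the hinge axis. A light spring (about 0.04 N m) holds it shut; past 1.8 rad it stays up.
- drawer: Shallow oak drawer standing open from a low carcass, fixed to the counter. Origin: on the counter below the middle of the drawer. Drawer 290 (x) x 310 (y) mm outside, walls 10 mm thick with their tops 39 mm above the counter, floor 14 mm above the counter. The carcass, 75 mm high and 400 mm wide, begins at x = +150 mm.
- dividers: Pair of steel dividers, loose bystander lying on the counter, 129 mm long, 9 mm high. Origin: near the middle of its length, underside. Not to be moved.
Not all that is in view belongs to the job. What is shaped like the short_rudder but red or turquoise is not meant.

How it is judged (in metres and radians):
On the way:
1. the hold-down finger is swung up while the long blank still lies in place on the rest (value of joint finger above 1.5 rad and distance of long_rudder from where it was at the start of the episode below 0.02 m), for 0.1 s.
At the end, for the whole second after the job is handed in: Dish upright on the pad within 13 mm of its centre; wheel flat on its rim within 12 mm; long blank flat on the block within 15 mm lengthwise, 12 mm across, 0.2 rad; short blank flat on the counter within 15 mm of midway between pad and block, along and across that line; all released, at rest (horizontal distance between dish and round_pad below 0.013 m and z of dish in the frame of round_pad below 0.008 m and angle between each of dish, long_rudder, short_rudder's own z axis and vertical below 0.1 rad and horizontal distance between wheel and dish below 0.012 m and z of wheel in the frame of dish between 0.02 and 0.028 m and angle between wheel's own z axis and vertical below 0.12 rad and x of long_rudder in the frame of glue_block between -0.015 and 0.015 m and y of long_rudder in the frame of glue_block between -0.012 and 0.012 m and z of long_rudder in the frame of glue_block between 0.012 and 0.02 m and angle between the x axis of long_rudder and the x axis of glue_block, either way round below 0.2 rad and horizontal distance between short_rudder and round_pad below 0.145 m and horizontal distance between short_rudder and glue_block below 0.145 m and y of short_rudder in the frame of glue_block between -0.015 and 0.015 m and height (world z) of short_rudder below 0.004 m and linear speed of each of dish, wheel, long_rudder, short_rudder below 0.02 m/s); the robot touches nothing.
It fails at once if the dividers are moved more than 15 mm (distance of dividers from where it was at the start of the episode above 0.015 m).
It fails at once if the dish is dropped (moves faster than 0.5 m/s while not held) (linear speed of dish above 0.5 m/s and contact force between dish and the fingers below 0.05 N).
It fails at once if the wheel casting is dropped (moves faster than 0.5 m/s while not held) (linear speed of wheel above 0.5 m/s and contact force between wheel and the fingers below 0.05 N).
It also fails if it takes over 144 s, if anything falls off the work surface, if the arm or the gripper's body presses on something with over 40 N, if the wrist force passes 120 N, or if a joint passes its speed limit or range.

## Working session

There is one attempt and no reset: what is moved stays moved. The work goes in short steps, Python scripts to look and compute and a shell command to move; the robot and the scene stay as the last step left them, time stands still between calls to the robot, and variables do not carry over. Pictures are saved under pics/ and viewed, at most 14 in all, crops included, and the job is handed in when it is done.

```bash
mkdir -p pics; cat > h.py <<'E'
import numpy as np, cv2, json
from bench import arm
def snap(n,fn=None):
    d=arm.get_image(n)
    np.save(f'pics/{fn or n}.npy',d['image']); json.dump({k:(np.asarray(d[k]).tolist()) for k in d if k!='image'},open(f'pics/{fn or n}.json','w'))
    if fn: cv2.imwrite(f'pics/{fn}.png',d['image'][:,:,::-1])
    return d
def load(fn):
    d=json.load(open(f'pics/{fn}.json')); d['image']=np.load(f'pics/{fn}.npy'); return d
def ray(d,p,z):
    p=np.atleast_2d(np.asarray(p,float)); R=np.array(d['rotation']); 
    v=np.c_[(p[:,0]-d['cx'])/d['fx'],(p[:,1]-d['cy'])/d['fy'],np.ones(len(p))]@R.T
    o=np.array(d['xyz']); return o+v*((z-o[2])/v[:,2])[:,None]
def proj(d,P):
    c=(np.atleast_2d(P)-np.array(d['xyz']))@np.array(d['rotation'])
    return np.c_[c[:,0]/c[:,2]*d['fx']+d['cx'],c[:,1]/c[:,2]*d['fy']+d['cy']]
E
python3 - <<'E'
from h import *
for n in('top','side','wrist'):
    d=snap(n,n+'0'); print(n,d['fx'],d['xyz'],np.round(d['rotation'],3).tolist())
s=arm.read_state();print(s)
E
```

```text
top 378.5865263865898 [ 322.63801415  -90.81455395 1000.04707775] [0.708, -0.701, 0.058, -0.072]
side 407.08841763456 [318.88951889 737.38068282 722.45675972] [-0.107, 0.892, -0.435, 0.05]
wrist 277.7568154479393 [252.40950414 576.79890978 372.65003352] [-0.593, 0.789, 0.13, -0.099]
{'clock': 0.15, 'joints': array([ 1.54759213e+00,  3.85405018e-01,  6.95168931e-03, -3.37146271e-04,
       -1.19402258e+00, -2.58611135e-01]), 'joint_vel': array([-0.00053495, -0.00185509,  0.00344511,  0.00112552,  0.00127431,
        0.00060584]), 'joint_efforts': array([-1.20636181e-03, -3.92678154e+01,  1.88581860e+01,  4.18856576e+00,
       -3.38819860e-03, -2.16768337e-07]), 'position': array([173.68186012, 599.97144944, 255.46458082]), 'ee_rot': array([ 9.90079838e-01, -1.40503326e-01, -5.69940502e-05,  8.52383331e-04]), 'contact_force': array([ 0.18780949, -0.92730052, -0.52935413]), 'wrist_torque': array([-0.0286445 ,  0.05960995, -0.04884645]), 'grasp_force': 0.0, 'gripper_width': 85.31368776015225}
```

View pics/top0.png

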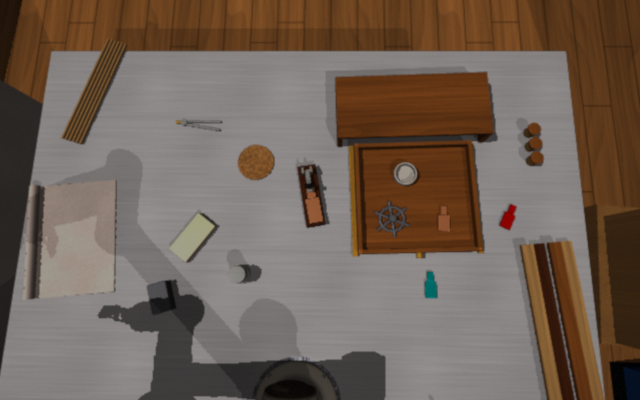

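View pics/side0.png

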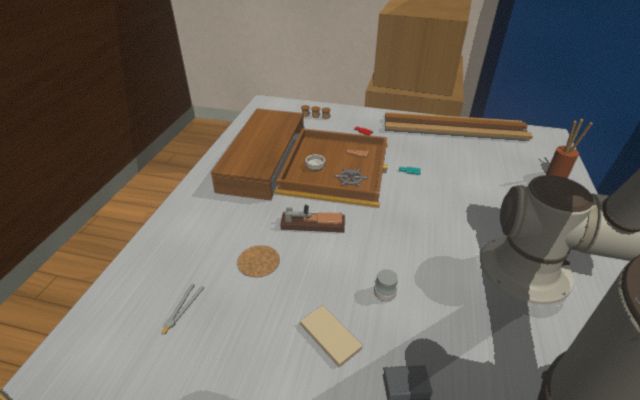

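Top view: dish (405,174), wheel (392,219), rest with long blank (314,207) and finger hinge up at (308,178), pad (256,162), glue block (192,238), dividers (200,125), a jar at (238,273). Short-blank candidates: pear-coloured in drawer (445,219), red (509,217), turquoise (431,285). The pear one in the drawer fits the colour and its stated start. I'll confirm in a crop.

```bash
python3 - <<'E'
from h import *
d=load('top0'); im=d['image']
c=im[120:310,285:535][:,:,::-1]; cv2.imwrite('pics/crop0.png',cv2.resize(c,(790,600),interpolation=cv2.INTER_CUBIC))
hsv=cv2.cvtColor(im,cv2.COLOR_RGB2HSV)
for n,p in dict(pad=(256,162),glue=(192,238),lr=(314,210),sr=(445,219),drw=(430,200),dish=(396,174),rest=(303,200),wheel=(392,219)).items(): print(n,hsv[p[1],p[0]],ray(d,p,10)[0].round())
E
```

```text
Traceback (most recent call last):
  File "h.py", line 12, in ray
    v=np.c_[(p[:,0]-d['cx'])/d['fx'],(p[:,1]-d['cy'])/d['fy'],np.ones(len(p))]@R.T
      ~~~~~~~~~~~~~~~~~~~~~~~~~~~~~~~~~~~~~~~~~~~~~~~~~~~~~~~~~~~~~~~~~~~~~~~~^~~~
ValueError: matmul: Input operand 1 has a mismatch in its core dimension 0, with gufunc signature (n?,k),(k,m?)->(n?,m?) (size 4 is different from 3)
```

View pics/crop0.png

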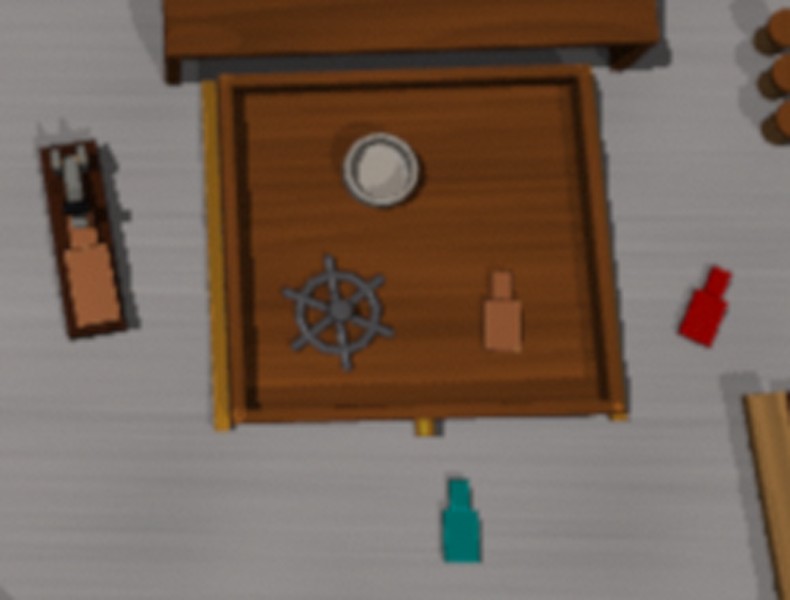

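The crop confirms it: the pear-wood short blank is in the drawer (full-image ~(444,219), narrow end up). The red and turquoise pieces lie outside and are ignored. The camera rotation is a quaternion, so I'll fix the helper.

```bash
sed -i "s/R=np.array(d\['rotation'\])/R=Rot.from_quat(d['rotation']).as_matrix()/; s/@np.array(d\['rotation'\])/@Rot.from_quat(d['rotation']).as_matrix()/; 1a from scipy.spatial.transform import Rotation as Rot" h.py
cat > m.py <<'E'
from h import *
def comp(mask,near):
    n,l,st,ce=cv2.connectedComponentsWithStats(mask.astype(np.uint8))
    i=1+np.argmin(np.linalg.norm(ce[1:]-near,axis=1)+1e3*(st[1:,4]<40)); return (l==i).astype(np.uint8),ce[i],st[i,4]
def rect(d,m,z):
    c=max(cv2.findContours(m,cv2.RETR_EXTERNAL,cv2.CHAIN_APPROX_NONE)[0],key=cv2.contourArea)[:,0].astype(float)
    P=ray(d,c,z)[:,:2].astype(np.float32); r=cv2.minAreaRect(P); b=cv2.boxPoints(r)
    e=max((b[1]-b[0],b[2]-b[1]),key=np.linalg.norm); return np.round(r[0],1),np.round(r[1],1),np.round(np.degrees(np.arctan2(e[1],e[0])),1)
E
python3 - <<'E'
from m import *
d=load('top0'); im=d['image']
hsv=cv2.cvtColor(im,cv2.COLOR_RGB2HSV)
for n,p in dict(pad=(256,162),glue=(192,238),lr=(314,210),sr=(445,219),drw=(430,200),dish=(398,174),dishfloor=(405,174),rest=(303,200),wheel=(392,219),counter=(224,200),hinge=(308,172)).items(): print(n,hsv[p[1],p[0]],ray(d,p,10)[0].round())
E
```

```text
pad [ 14 171 109] [610. 125.  10.]
glue [ 30  45 160] [402. 285.  10.]
lr [ 11 161 146] [479. -35.  10.]
sr [ 11 167 139] [ 458. -379.   10.]
drw [ 13 204 101] [ 508. -342.   10.]
dish [ 15  31 117] [ 579. -259.   10.]
dishfloor [ 17  32 157] [ 579. -278.   10.]
rest [  9 165  54] [506.  -5.  10.]
wheel [160  10  77] [ 457. -240.   10.]
counter [  6   9 139] [504. 206.  10.]
hinge [ 18  12 105] [583. -17.  10.]
```

```bash
cat > seg.py <<'E'
from m import *
def seg(d):
    hsv=cv2.cvtColor(d['image'],cv2.COLOR_RGB2HSV).astype(int); H,S,V=[hsv[:,:,i] for i in range(3)]
    return dict(cork=(S>110)&(H<22)&(V>70),glue=(H>22)&(H<38)&(S>25)&(V>90),pear=(H<13)&(S>100)&(S<190)&(V>118),dish=(S<60)&(V>85),metal=(S<75)&(V<115))
E
python3 - <<'E'
from seg import *
d=load('top0'); s=seg(d)
for n,k,p,z in [('pad','cork',(256,162),4),('glue','glue',(192,238),16),('long','pear',(314,210),28),('short','pear',(445,219),22)]:
    m,c,a=comp(s[k],p); print(n,c.round(1),a,rect(d,m,z))
box=np.zeros((400,640),bool); box[150:246,364:472]=1
for n,k,p,z in [('dish','dish',(405,174),38),('wheel','metal',(392,219),22)]:
    m,c,a=comp(s[k]&box,p); ctr=cv2.minEnclosingCircle(np.argwhere(m)[:,::-1].astype(np.float32)); print(n,c,a,ctr,ray(d,ctr[0],z).round(1),ray(d,c,z).round(1))
# side
d=load('side0'); s=seg(d)
for n,k,p,z in [('pad','cork',(258,261),4),('glue','glue',(330,335),16),('long','pear',(325,218),28),('short','pear',(357,153),22)]:
    m,c,a=comp(s[k],p); print(n,c.round(1),a,rect(d,m,z))
E
```

```text
pad [255.5 161.9] 957 (array([612. , 128.1]), array([94.8, 95.2]), np.float32(-42.8))
glue [191.4 236.7] 1013 (array([404.6, 284.2]), array([ 60.1, 118.7]), np.float32(-36.8))
long [313.2 207.7] 343 (array([487.4, -32.9]), array([83. , 32.7]), np.float32(11.4))
short [443.5 219.9] 194 (array([ 459.1, -373. ]), array([25.7, 63. ]), np.float32(-2.4))
dish [405.26631854 173.80417755] 383 ((405.0, 173.5), 11.543496131896973) [[ 573.  -272.4   38. ]] [[ 572.2 -273.1   38. ]]
wheel [391.45945946 218.55855856] 444 ((391.6926574707031, 218.54586791992188), 17.930339813232422) [[ 456.4 -237.9   22. ]] [[ 456.4 -237.3   22. ]]
pad [257.9 260.9] 956 (array([610.5, 129.9]), array([94.5, 92.2]), np.float32(70.8))
glue [550.  284.1] 1114 (array([-43.6,  49.6]), array([162. ,  74.7]), np.float32(60.6))
long [321.4 217.2] 44 (array([495.6, -30.5]), array([20.4, 38.7]), np.float32(-23.1))
short [363.7 130.7] 47 (array([ 457.5, -516. ]), array([36.4, 70.7]), np.float32(-42.5))
```

```bash
cat > plan.py <<'E'
import sys
from h import *
def plan(x,y,z,yaw=None):
    s=arm.read_state(); R=Rot.from_quat(s['ee_rot']).as_matrix(); p=np.array(s['position'])
    cur=np.degrees(np.arctan2(R[1,1],R[0,1])); 
    t=0 if yaw is None else -(((yaw-cur)+90)%180-90)
    yn=np.radians(cur-t); ty=np.array([np.cos(yn),np.sin(yn),0]); tz=np.array([0,0,-1.]); tx=np.cross(ty,tz)
    D=np.array([x,y,z])-p
    print('yaw',cur.round(1),'tilt',np.degrees(np.arccos(-R[2,2])).round(2),'turn z',round(t,2),'j6->',round(s['joints'][5]+np.radians(t),2),'shift',[round(float(D@a)/1000,4) for a in (tx,ty,tz)],'pos',p.round(1),'t',s['clock'],'F',np.round(s['contact_force'],1),'w',round(s['gripper_width'],1),'g',round(s['grasp_force'],1))
if __name__=='__main__': plan(*[float(a) for a in sys.argv[1:]])
E
python3 - <<'E'
from plan import *
s=arm.read_state(); d=load('wrist0'); R=Rot.from_quat(s['ee_rot'])
print('cam in tool',R.inv().apply(np.array(d['xyz'])-s['position']).round(1), (R.inv()*Rot.from_quat(d['rotation'])).as_matrix().round(2).tolist())
plan(480,-30,255); plan(480,-30,255,101)
E
```

```text
cam in tool [  82.1    0.6 -117.2] [[0.0, -0.95, -0.32], [1.0, 0.0, 0.0], [-0.0, -0.32, 0.95]]
yaw -106.2 tilt 0.1 turn z 0 j6-> -0.26 shift [0.4695, 0.5199, 0.0005] pos [173.7 600.  255.5] t 0.15 F [ 0.2 -0.9 -0.5] w 85.3 g 0.0
yaw -106.2 tilt 0.1 turn z -27.15 j6-> -0.73 shift [0.1805, 0.6768, 0.0005] pos [173.7 600.  255.5] t 0.15 F [ 0.2 -0.9 -0.5] w 85.3 g 0.0
```

```bash
python3 -m pendant '[[0,0,0,0,0,-6.8,0.0854],[0,0,0,0,0,-6.8,0.0854],[0,0,0,0,0,-6.8,0.0854],[0,0,0,0,0,-6.8,0.0854],[0.012,0.045,0,0,0,0,0.0854],[0.012,0.045,0,0,0,0,0.0854],[0.012,0.045,0,0,0,0,0.0854],[0.012,0.045,0,0,0,0,0.0854],[0.012,0.045,0,0,0,0,0.0854],[0.012,0.045,0,0,0,0,0.0854],[0.012,0.045,0,0,0,0,0.0854],[0.012,0.045,0,0,0,0,0.0854]]'; python3 -m pendant '[[0.012,0.045,0,0,0,0,0.0854],[0.012,0.045,0,0,0,0,0.0854],[0.012,0.045,0,0,0,0,0.0854],[0.012,0.045,0,0,0,0,0.0854],[0.012,0.045,0,0,0,0,0.0854],[0.012,0.045,0,0,0,0,0.0854],[0.012,0.045,0,0,0,0,0.0854],[0,0,0,0,0,0,0.0854],[0,0,0,0,0,0,0.0854]]'; python3 plan.py 480 -30 255 101;python3 -c "
from h import *
snap('wrist','w1')"
```

```text
clock: 1.35
position: [337.3, 263.5, 256.3]
ee_rot: [0.995, 0.097, 0.0, -0.0]
contact_force: [1.4, 0.5, -0.6]
gripper_width: 85.5
grasp_force: 0.0
clock: 2.25
position: [479.7, -28.7, 255.7]
ee_rot: [0.995, 0.095, -0.001, -0.0]
contact_force: [0.1, 1.2, -0.0]
gripper_width: 85.4
grasp_force: 0.0
yaw -79.1 tilt 0.08 turn z -0.12 j6-> 1.48 shift [0.0001, 0.0013, 0.0007] pos [479.7 -28.7 255.7] t 2.25 F [ 0.1  1.2 -0. ] w 85.4 g 0.0
```

View pics/w1.png

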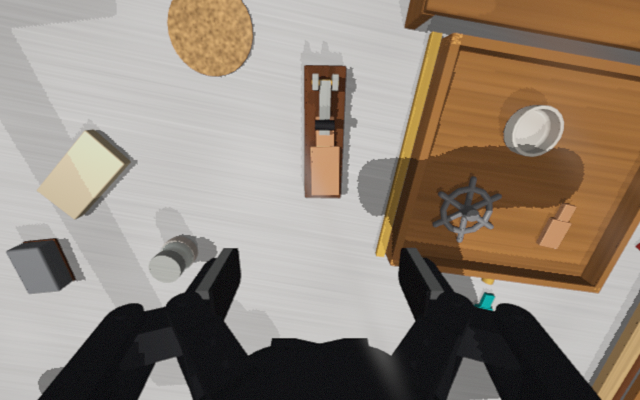

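The wrist view shows the rest upright at (324,132): blank (324,165), black knob (325,125), cheeks (316,81)/(334,81). Also visible are dish (533,130), wheel (466,207), short blank (556,227), pad (211,35) and glue block (84,172).

```bash
python3 - <<'E'
from seg import *
d=load('w1'); s=seg(d)
hsv=cv2.cvtColor(d['image'],cv2.COLOR_RGB2HSV).astype(int)
print([hsv[y,x].tolist() for x,y in ((309,150),(324,165),(556,230),(85,170),(325,125),(537,125),(60,190),(316,81),(466,207))])
for n,k,p,z in [('pad','cork',(211,35),4),('long','pear',(324,170),28),('short','pear',(556,227),22),('glue','glue',(84,172),16)]:
    m,c,a=comp(s[k],p); print(n,c.round(1),a,rect(d,m,z))
m=((hsv[:,:,1]>110)).astype(np.uint8); m,c,a=comp(m,(324,132)); print('rest',c,a,rect(d,m,20)); 
kn=np.zeros((400,640),bool); kn[110:136,305:346]=1
m,c,a=comp((hsv[:,:,2]<60)&(hsv[:,:,1]<100)&kn,(325,125)); print('knob',c,a,rect(d,m,60),ray(d,c,57))
E
```

```text
[[10, 113, 117], [13, 111, 203], [14, 118, 198], [27, 37, 218], [135, 11, 46], [17, 20, 208], [20, 52, 207], [30, 7, 184], [90, 5, 49]]
pad [210.5  33.9] 5324 (array([601. , 124.9]), array([78.5, 97.1]), np.float32(-79.1))
long [311. 163.] 1 (array([482.1, -17.5]), array([0., 0.]), np.float32(0.0))
short [559. 220.] 1 (array([ 466.6, -368. ]), array([0., 0.]), np.float32(0.0))
glue [ 93.  162.3] 1814 (array([421.6, 268.1]), array([57.5, 69.4]), np.float32(-36.6))
rest [326.11554192 123.2542604 ] 2934 (array([517.7, -27. ]), array([160.2,  47. ]), np.float32(9.9))
knob [324.37566138 124.68253968] 189 (array([534.5, -24. ]), array([ 9.6, 20.9]), np.float32(-79.1)) [[534.06374856 -23.95338964  57.        ]]
```

```bash
python3 plan.py 534.5 -24 61 100.7
```

```text
yaw -79.0 tilt 0.06 turn z 0.3 j6-> 1.49 shift [0.0548, 0.0065, 0.1949] pos [479.5 -27.8 255.9] t 2.3 F [-0.7  0.5 -0. ] w 85.3 g 0.0
```

```bash
python3 -m pendant '[[0.027,0.003,0,0,0,0.3,0.05],[0.028,0.0035,0,0,0,0,0.05],[0,0,0.04,0,0,0,0.05],[0,0,0.04,0,0,0,0.05],[0,0,0.04,0,0,0,0.05],[0,0,0.03,0,0,0,0.05],[0,0,0.025,0,0,0,0.05],[0,0,0.02,0,0,0,0.05],[0,0,0,0,0,0,0.05],[0,0,0,0,0,0,0.05]]'; python3 plan.py 534.5 -24 61 100.7; python3 -m pendant '[[0,0,0,0,0,0,0.02],[0,0,0,0,0,0,0.015],[0,0,0,0,0,0,0.01],[0,0,0,0,0,0,0.01],[0,0,0,0,0,0,0.01],[0,0,0,0,0,0,0.01]]'; python3 plan.py 534.5 -24 61 100.7
python3 - <<'E'
import numpy as np
a=np.radians(21.8)
p=None
for th in np.linspace(0,2.05,12):
    q=48.5*np.array([-np.cos(a+th),np.sin(a+th)])
    if p is not None: print(round(th,2),(q-p).round(1))
    p=q
E
```

```text
clock: 3.3
position: [535.2, -22.4, 61.8]
ee_rot: [0.995, 0.095, 0.0, 0.0]
contact_force: [0.1, -0.4, 0.6]
gripper_width: 50.0
grasp_force: 0.0
yaw -79.1 tilt 0.02 turn z 0.2 j6-> 1.5 shift [-0.001, 0.0015, 0.0008] pos [535.2 -22.4  61.8] t 3.3 F [ 0.1 -0.4  0.6] w 50.0 g 0.0
clock: 3.9
position: [536.0, -23.6, 63.0]
ee_rot: [0.996, 0.094, 0.001, -0.0]
contact_force: [-2.0, -0.5, 6.9]
gripper_width: 20.1
grasp_force: 58.5
yaw -79.2 tilt 0.16 turn z 0.08 j6-> 1.5 shift [-0.0015, 0.0001, 0.002] pos [536.  -23.6  63. ] t 3.9 F [-2.  -0.5  6.9] w 20.1 g 58.5
0.19 [4.1 8. ]
0.37 [5.5 7.1]
0.56 [6.8 6. ]
0.75 [7.8 4.6]
0.93 [8.5 3.1]
1.12 [8.9 1.5]
1.3 [ 9.  -0.2]
1.49 [ 8.8 -1.9]
1.68 [ 8.3 -3.5]
1.86 [ 7.5 -4.9]
2.05 [ 6.5 -6.3]
```

```bash
python3 -m pendant '[[0.004,0,-0.008,0,0,0,0.01],[0.0055,0,-0.007,0,0,0,0.01],[0.007,0,-0.006,0,0,0,0.01],[0.008,0,-0.0045,0,0,0,0.01],[0.0085,0,-0.003,0,0,0,0.01],[0.009,0,-0.0015,0,0,0,0.01]]'; python3 -m pendant '[[0.009,0,0,0,0,0,0.01],[0.009,0,0.002,0,0,0,0.01],[0.008,0,0.0035,0,0,0,0.01],[0.0075,0,0.005,0,0,0,0.01],[0.0065,0,0.0063,0,0,0,0.01],[0,0,0,0,0,0,0.01]]'; python3 -c "
from h import *
snap('side','s1');snap('wrist','w2')
a=load('s1')['image'][170:270,240:400];b=load('w2')['image'][:,120:520]
cv2.imwrite('pics/c2.png',np.hstack([cv2.resize(a,(400,250)),cv2.resize(b,(400,400))[:250]])[:,:,::-1])"
```

```text
clock: 4.5
position: [571.8, -17.1, 91.1]
ee_rot: [0.996, 0.093, -0.006, 0.001]
contact_force: [-7.9, -2.7, 3.2]
gripper_width: 20.0
grasp_force: 58.5
clock: 5.1
position: [619.9, -8.5, 77.8]
ee_rot: [0.995, 0.095, 0.004, 0.001]
contact_force: [0.5, -3.9, 6.8]
gripper_width: 18.3
grasp_force: 58.3
```

View pics/c2.png

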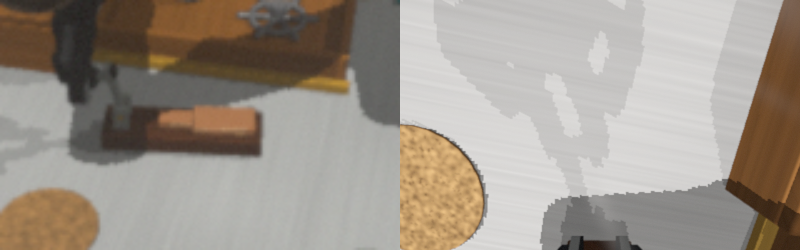

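The side crop shows the finger swung up and back past the cheeks, held by the gripper, with the blank still in place. I'll release, lift and check.

```bash
python3 -m pendant '[[0,0,0,0,0,0,0.045],[0,0,0,0,0,0,0.045],[0,0,0,0,0,0,0.045],[0,0,-0.02,0,0,0,0.045],[0,0,-0.04,0,0,0,0.045],[0,0,-0.04,0,0,0,0.07],[-0.05,0,-0.04,0,0,0,0.07],[-0.05,0,0,0,0,0,0.07],[-0.04,0,0,0,0,0,0.07],[0,0,0,0,0,0,0.07]]'; python3 -c "
from h import *
snap('wrist','w3');snap('side','s3')
a=load('s3')['image'][170:270,240:400];b=load('w3')['image'][:240,240:400]
cv2.imwrite('pics/c3.png',np.hstack([cv2.resize(a,(480,300)),cv2.resize(b,(200,300))])[:,:,::-1])"; python3 plan.py 484 -33 46 100.5
```

```text
clock: 6.2
position: [483.6, -33.2, 205.9]
ee_rot: [0.996, 0.093, -0.001, -0.001]
contact_force: [0.2, 0.3, -0.1]
gripper_width: 70.2
grasp_force: 0.0
yaw -79.2 tilt 0.11 turn z 0.29 j6-> 1.5 shift [-0.0048, -0.0002, 0.1606] pos [488.7 -32.3 206.6] t 6.3 F [ 1.2  0.6 -0.1] w 70.0 g 0.0
```

View pics/c3.png

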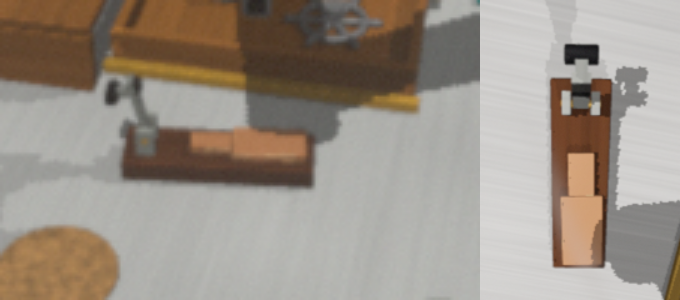

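The finger stays up with the knob behind the cheeks, and the blank is undisturbed on the rest. Next, measure the blank in w3.

```bash
python3 - <<'E'
from seg import *
d=load('w3'); hsv=cv2.cvtColor(d['image'],cv2.COLOR_RGB2HSV).astype(int)
m,c,a=comp((hsv[:,:,1]>80)&(hsv[:,:,2]>150)&(hsv[:,:,0]<20),(321,160)); print(c,a,rect(d,m,28))
E
python3 plan.py 484 -33 46 100.5
```

```text
[319.25374449 168.61982379] 2270 (array([492.2, -32.8]), array([98.3, 36.2]), np.float32(10.8))
yaw -79.2 tilt 0.11 turn z 0.29 j6-> 1.5 shift [-0.0048, -0.0002, 0.1606] pos [488.7 -32.3 206.6] t 6.3 F [ 1.2  0.6 -0.1] w 70.0 g 0.0
```

```bash
python3 -m pendant '[[0,-0.001,0.05,0,0,0,0.07],[0,0,0.05,0,0,0,0.07],[0,0,0.035,0,0,0,0.07],[0,0,0.0155,0,0,0,0.06],[0,0,0.01,0,0,0,0.05],[0,0,0,0,0,0,0.05]]'; python3 plan.py 487.3 -33.4 45 100.8
```

```text
clock: 6.9
position: [489.2, -31.2, 43.9]
ee_rot: [0.996, 0.094, -0.001, 0.0]
contact_force: [-0.0, 0.2, 0.9]
gripper_width: 50.0
grasp_force: 0.0
yaw -79.2 tilt 0.13 turn z -0.03 j6-> 1.49 shift [-0.0023, 0.0018, -0.0011] pos [489.2 -31.2  43.9] t 6.9 F [-0.   0.2  0.9] w 50.0 g 0.0
```

```bash
python3 -m pendant '[[-0.002,0.0018,-0.001,0,0,0,0.05],[0,0,0,0,0,0,0.03],[0,0,0,0,0,0,0.025],[0,0,0,0,0,0,0.025],[0,0,0,0,0,0,0.025],[0,0,0,0,0,0,0.025]]';python3 plan.py 487.3 -33.4 45 100.8; python3 -m pendant '[[0,0,-0.01,0,0,0,0.025],[0,0,-0.03,0,0,0,0.025],[0,0,-0.04,0,0,0,0.025],[0,0,-0.04,0,0,0,0.025],[0,0,-0.04,0,0,0,0.025],[0,0,0,0,0,0,0.025]]'; python3 plan.py 400.6 287.2 205 53.2;  python3 plan.py 408.6 281.2 205 53.2; python3 -c "
from h import *
snap('wrist','w4')"
```

```text
clock: 7.5
position: [488.0, -33.4, 47.9]
ee_rot: [0.996, 0.094, 0.002, -0.0]
contact_force: [-0.7, 0.3, 5.8]
gripper_width: 33.7
grasp_force: 59.8
yaw -79.2 tilt 0.17 turn z -0.02 j6-> 1.49 shift [-0.0007, -0.0002, 0.0029] pos [488.  -33.4  47.9] t 7.5 F [-0.7  0.3  5.8] w 33.7 g 59.8
clock: 8.1
position: [490.3, -33.1, 213.1]
ee_rot: [0.996, 0.094, 0.007, -0.0]
contact_force: [0.6, -0.1, -0.7]
gripper_width: 33.2
grasp_force: 59.8
yaw -79.2 tilt 0.83 turn z 47.62 j6-> 2.32 shift [-0.2637, -0.2027, 0.0081] pos [490.3 -33.1 213.1] t 8.1 F [ 0.6 -0.1 -0.7] w 33.2 g 59.8
yaw -79.2 tilt 0.83 turn z 47.62 j6-> 2.32 shift [-0.2537, -0.2027, 0.0081] pos [490.3 -33.1 213.1] t 8.1 F [ 0.6 -0.1 -0.7] w 33.2 g 59.8
```

View pics/w4.png

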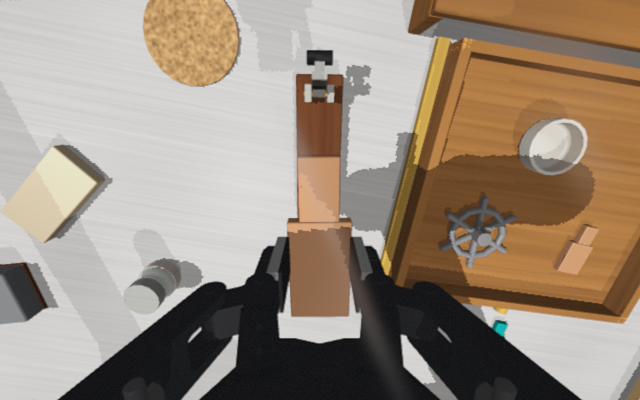

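```bash
sed -i "s/+np.radians(t)/-np.radians(t)/" plan.py; python3 -m pendant '[[0,0,0,0,0,7.94,0.025],[0,0,0,0,0,7.94,0.025],[0,0,0,0,0,7.94,0.025],[0,0,0,0,0,7.94,0.025],[0,0,0,0,0,7.94,0.025],[0,0,0,0,0,7.94,0.025],[-0.0376,-0.029,0,0,0,0,0.025],[-0.0376,-0.029,0,0,0,0,0.025],[-0.0376,-0.029,0,0,0,0,0.025],[-0.0376,-0.029,0,0,0,0,0.025],[-0.0376,-0.029,0,0,0,0,0.025],[-0.0376,-0.029,0,0,0,0,0.025]]'; python3 -m pendant '[[-0.0376,-0.029,0,0,0,0,0.025],[0,0,0,0,0,0,0.025],[0,0,0,0,0,0,0.025],[0,0,0.05,0,0,0,0.025],[0,0,0.05,0,0,0,0.025],[0,0,0,0,0,0,0.025],[0,0,0,0,0,0,0.025]]';python3 plan.py 400.6 287.2 60 53.2; python3 -c "
from h import *
d=snap('wrist','w5');plan=0
for n,c in (('block',[[60,30],[60,-30],[-60,-30],[-60,30]]),):
    a=np.radians(-36.8);P=[[404.6+x*np.cos(a)-y*np.sin(a),284.2+x*np.sin(a)+y*np.cos(a),16] for x,y in c]; q=proj(d,P); print(q.round())
im=d['image'].copy(); cv2.polylines(im,[q.round().astype(np.int32)],True,(255,0,0)); cv2.imwrite('pics/w5.png',im[:,:,::-1])"
```

```text
clock: 9.35
position: [409.5, 242.1, 205.5]
ee_rot: [0.949, -0.316, -0.001, 0.001]
contact_force: [1.0, -0.8, -0.9]
gripper_width: 33.8
grasp_force: 59.8
clock: 10.05
position: [398.8, 285.7, 106.4]
ee_rot: [0.949, -0.317, 0.0, 0.001]
contact_force: [-0.1, 0.7, 0.7]
gripper_width: 33.3
grasp_force: 60.1
yaw -126.9 tilt 0.14 turn z -0.13 j6-> -0.03 shift [0.0005, -0.0023, 0.0464] pos [398.8 285.7 106.4] t 10.05 F [-0.1  0.7  0.7] w 33.3 g 60.1
[[273. 123.]
 [356. 123.]
 [350. 265.]
 [281. 265.]]
```

View pics/w5.png

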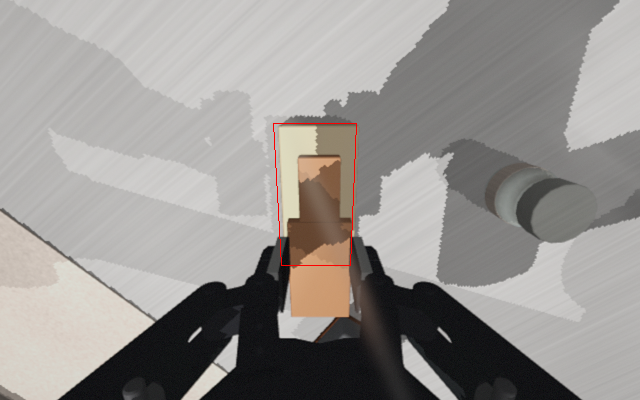

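The overlay matches the block to about 2 mm and the blank hangs level and aligned. Lowering.

```bash
python3 -m pendant '[[0.0005,-0.001,0.03,0,0,0,0.025],[0,0,0.02,0,0,0,0.025],[0,0,0.008,0,0,0,0.025],[0,0,0.003,0,0,0,0.025],[0,0,0.002,0,0,0,0.025],[0,0,0,0,0,0,0.025],[0,0,0,0,0,0,0.025]]';python3 plan.py 400.6 287.2 44 53.2
```

```text
clock: 10.8
position: [399.8, 287.8, 44.2]
ee_rot: [0.949, -0.316, 0.0, -0.001]
contact_force: [-0.3, 0.5, -1.2]
gripper_width: 33.9
grasp_force: 60.1
yaw -126.9 tilt 0.11 turn z -0.07 j6-> -0.03 shift [0.001, 0.0, 0.0002] pos [399.8 287.8  44.2] t 10.8 F [-0.3  0.5 -1.2] w 33.9 g 60.1
```

```bash
python3 -m pendant '[[0,0,0.002,0,0,0,0.025],[0,0,0.001,0,0,0,0.025],[0,0,0,0,0,0,0.025]]';python3 -m pendant '[[0,0,0,0,0,0,0.05],[0,0,0,0,0,0,0.055],[0,0,0,0,0,0,0.055],[0,0,-0.03,0,0,0,0.055],[0,0,-0.05,0,0,0,0.07],[0,0,-0.05,0,0,0,0.085],[0,0,-0.05,0,0,0,0.085],[0,0,0,0,0,0,0.085]]'; python3 - <<'E'
from plan import *; from seg import *
plan(540,-270,225,90)
d=snap('wrist','w6'); hsv=cv2.cvtColor(d['image'],cv2.COLOR_RGB2HSV).astype(int)
m,c,a=comp((hsv[:,:,1]>80)&(hsv[:,:,2]>120)&(hsv[:,:,0]<20),proj(d,[404,284,24])[0]); print(c,a,rect(d,m,24))
E
```

```text
clock: 11.1
position: [399.9, 287.9, 43.7]
ee_rot: [0.949, -0.316, 0.001, -0.001]
contact_force: [-7.1, -2.7, 23.6]
gripper_width: 33.5
grasp_force: 63.0
clock: 11.9
position: [402.3, 290.2, 227.5]
ee_rot: [0.949, -0.316, 0.003, -0.007]
contact_force: [0.3, 1.4, 0.8]
gripper_width: 84.9
grasp_force: 0.0
yaw -126.8 tilt 0.9 turn z -36.8 j6-> 0.61 shift [0.1377, 0.5602, 0.0025] pos [402.3 290.2 227.5] t 11.9 F [0.3 1.4 0.8] w 84.9 g 0.0
[324.89905213 169.76824645] 2110 (array([403.5, 283.6]), array([35.9, 99.2]), np.float32(-36.4))
```

View pics/w6.png

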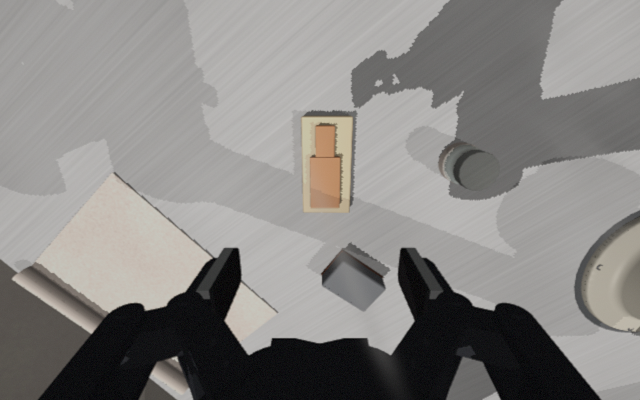

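Blank (325,166) lies well within the block (328,164), about 2 mm off. Now the dish.

```bash
python3 -m pendant '[[0,0,0,0,0,-7.36,0.0854],[0,0,0,0,0,-7.36,0.0854],[0,0,0,0,0,-7.36,0.0854],[0,0,0,0,0,-7.36,0.0854],[0,0,0,0,0,-7.36,0.0854],[0.0115,0.0467,0,0,0,0,0.0854],[0.0115,0.0467,0,0,0,0,0.0854],[0.0115,0.0467,0,0,0,0,0.0854],[0.0115,0.0467,0,0,0,0,0.0854],[0.0115,0.0467,0,0,0,0,0.0854],[0.0115,0.0467,0,0,0,0,0.0854]]';python3 -m pendant '[[0.0115,0.0467,0,0,0,0,0.0854],[0.0115,0.0467,0,0,0,0,0.0854],[0.0115,0.0467,0,0,0,0,0.0854],[0.0115,0.0467,0,0,0,0,0.0854],[0.0115,0.0467,0,0,0,0,0.0854],[0.0115,0.0467,0,0,0,0,0.0854],[0,0,0,0,0,0,0.0854],[0,0,0,0,0,0,0.0854]]';  python3 - <<'E'
from plan import *; from seg import *
d=snap('wrist','w7')
plan(572.5,-272.5,41,90); print(proj(d,[572.5,-272.5,38]),proj(d,[456.4,-238,22]),proj(d,[459,-373,22]))
E
```

```text
clock: 13.05
position: [467.2, 5.0, 218.5]
ee_rot: [1.0, -0.001, -0.002, 0.0]
contact_force: [0.6, 0.3, -0.2]
gripper_width: 85.1
grasp_force: 0.0
clock: 13.85
position: [535.5, -274.2, 217.3]
ee_rot: [1.0, -0.002, -0.002, -0.001]
contact_force: [-0.7, 0.1, 0.2]
gripper_width: 85.1
grasp_force: 0.0
yaw -90.1 tilt 0.24 turn z -0.15 j6-> 1.77 shift [0.0369, -0.0007, 0.177] pos [ 535.6 -273.2  218. ] t 13.9 F [-0.7  0.5 -0.5] w 85.1 g 0.0
[[317.59102345 142.4755118 ]] [[290.69936313 233.69866979]] [[398.71975314 231.54673781]]
```

View pics/w7.png

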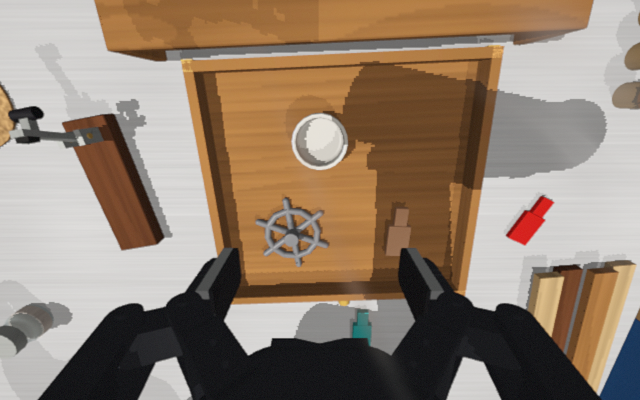

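Dish rim centre is about (320,141), wheel hub about (291,236), and the pear short blank is at (398,233), all agreeing with the top-view predictions.

```bash
python3 - <<'E'
from plan import *; from seg import *
d=load('w7'); hsv=cv2.cvtColor(d['image'],cv2.COLOR_RGB2HSV).astype(int)
box=np.zeros((400,640),bool); box[105:180,280:360]=1
m,c,a=comp((hsv[:,:,1]<75)&box,(320,141)); 
q=cv2.findContours(m,0,cv2.CHAIN_APPROX_NONE)[0]; q=max(q,key=len)[:,0].astype(float)
print(c,a); P=ray(d,q,38)[:,:2]; print(cv2.minEnclosingCircle(P.astype(np.float32)))
box[:]=0; box[190:275,245:335]=1
m,c,a=comp((hsv[:,:,1]<70)&box,(291,236)); print(c,a,ray(d,c,22),rect(d,m,22))
plan(573,-274,41,90)
E
```

```text
[319.33346426 141.08837392] 2546
((573.0322265625, -274.3962707519531), 30.22922134399414)
[291.79592875 232.59389313] 1965 [[ 457.93646034 -239.43030479   22.        ]] (array([ 456.7, -239.5]), array([96. , 83.4]), np.float32(8.0))
yaw -90.1 tilt 0.24 turn z -0.15 j6-> 1.77 shift [0.0374, 0.0008, 0.177] pos [ 535.6 -273.2  218. ] t 13.9 F [-0.7  0.5 -0.5] w 85.1 g 0.0
```

```bash
python3 -m pendant '[[0.0374,0.001,0,0,0,0,0.0854],[0,0,0.045,0,0,0,0.0854],[0,0,0.045,0,0,0,0.0854],[0,0,0.04,0,0,0,0.0854],[0,0,0.03,0,0,0,0.0854],[0,0,0.014,0,0,0,0.0854],[0,0,0.004,0,0,0,0.0854],[0,0,0,0,0,0,0.0854]]'; python3 plan.py 573 -274.2 37 90
```

```text
clock: 14.7
position: [574.5, -273.9, 42.9]
ee_rot: [1.0, -0.0, 0.0, 0.0]
contact_force: [0.9, -0.0, 0.6]
gripper_width: 85.5
grasp_force: 0.0
yaw -90.0 tilt 0.05 turn z -0.01 j6-> 1.76 shift [-0.0015, 0.0003, 0.0059] pos [ 574.5 -273.9   42.9] t 14.7 F [ 0.9 -0.   0.6] w 85.5 g 0.0
```

```bash
python3 -m pendant '[[-0.0015,0.0003,0.0055,0,0,0,0.0854],[0,0,0,0,0,0,0.07],[0,0,0,0,0,0,0.065],[0,0,0,0,0,0,0.06],[0,0,0,0,0,0,0.055],[0,0,0,0,0,0,0.05],[0,0,0,0,0,0,0.05],[0,0,0,0,0,0,0.05]]'; python3 plan.py 573 -274.2 37 90; python3 -m pendant '[[0,0,-0.01,0,0,0,0.05],[0,0,-0.02,0,0,0,0.05],[0,0,-0.03,0,0,0,0.05],[0,0,-0.04,0,0,0,0.05],[0,0,-0.04,0,0,0,0.05],[0,0,-0.02,0,0,0,0.05],[0,0,0,0,0,0,0.05]]'; python3 plan.py 612.5 128.4 190 90; python3 -c "
from h import *
snap('wrist','w8')"
```

```text
clock: 15.5
position: [573.2, -274.9, 38.1]
ee_rot: [1.0, -0.001, 0.001, 0.0]
contact_force: [-0.9, 1.5, 6.5]
gripper_width: 57.8
grasp_force: 64.6
yaw -90.1 tilt 0.12 turn z -0.06 j6-> 1.76 shift [-0.0002, -0.0007, 0.0011] pos [ 573.2 -274.9   38.1] t 15.5 F [-0.9  1.5  6.5] w 57.8 g 64.6
clock: 16.2
position: [574.1, -275.3, 201.2]
ee_rot: [1.0, -0.001, 0.004, 0.001]
contact_force: [-0.2, 0.0, -0.4]
gripper_width: 57.4
grasp_force: 64.2
yaw -90.1 tilt 0.47 turn z -0.07 j6-> 1.76 shift [0.0384, -0.4037, 0.0112] pos [ 574.1 -275.3  201.2] t 16.2 F [-0.2  0.  -0.4] w 57.4 g 64.2
```

View pics/w8.png

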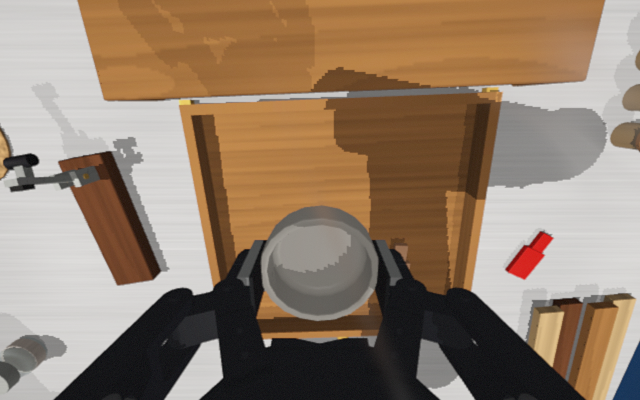

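The dish hangs level between the fingers at (320,262). Carrying it to the pad.

```bash
python3 -m pendant '[[0.002,-0.02,0,0,0,0,0.05],[0.004,-0.04,0,0,0,0,0.05],[0.004,-0.042,0,0,0,0,0.05],[0.004,-0.042,0,0,0,0,0.05],[0.004,-0.042,0,0,0,0,0.05],[0.004,-0.042,0,0,0,0,0.05],[0.004,-0.042,0,0,0,0,0.05],[0.004,-0.042,0,0,0,0,0.05],[0.004,-0.042,0,0,0,0,0.05],[0.004,-0.03,0,0,0,0,0.05],[0,-0.02,0,0,0,0,0.05],[0,0,0,0,0,0,0.05]]';python3 -m pendant '[[0,0,0.04,0,0,0,0.05],[0,0,0.04,0,0,0,0.05],[0,0,0.03,0,0,0,0.05],[0,0,0.02,0,0,0,0.05],[0,0,0,0,0,0,0.05],[0,0,0,0,0,0,0.05]]'; python3 plan.py 612.7 128.4 30 90;
```

```text
clock: 17.45
position: [610.3, 131.2, 194.9]
ee_rot: [1.0, 0.001, -0.001, 0.0]
contact_force: [1.2, 0.0, -0.9]
gripper_width: 57.3
grasp_force: 64.2
clock: 18.05
position: [611.1, 128.3, 66.7]
ee_rot: [1.0, -0.001, -0.0, 0.0]
contact_force: [0.6, -0.2, -0.7]
gripper_width: 57.6
grasp_force: 64.2
yaw -90.1 tilt 0.07 turn z -0.13 j6-> 1.1 shift [0.0016, -0.0001, 0.0367] pos [611.1 128.3  66.7] t 18.05 F [ 0.6 -0.2 -0.7] w 57.6 g 64.2
```

```bash
python3 -m pendant '[[0.0015,0,0.02,0,0,0,0.05],[0,0,0.01,0,0,0,0.05],[0,0,0.005,0,0,0,0.05],[0,0,0.002,0,0,0,0.05],[0,0,0,0,0,0,0.05],[0,0,0,0,0,0,0.05]]'; python3 -m pendant '[[0,0,0.0015,0,0,0,0.05],[0,0,0,0,0,0,0.05]]'
```

```text
clock: 18.65
position: [613.0, 129.5, 30.5]
ee_rot: [1.0, -0.001, 0.001, -0.0]
contact_force: [-0.8, -0.5, -0.9]
gripper_width: 57.2
grasp_force: 64.2
clock: 18.85
position: [612.6, 129.3, 28.5]
ee_rot: [1.0, -0.001, 0.0, -0.0]
contact_force: [0.3, -0.2, -1.7]
gripper_width: 56.8
grasp_force: 64.2
```

```bash
python3 -m pendant '[[0,0,0.001,0,0,0,0.05],[0,0,0,0,0,0,0.05]]'; python3 -m pendant '[[0,0,0.001,0,0,0,0.05],[0,0,0,0,0,0,0.05]]'
```

```text
clock: 19.05
position: [612.7, 129.4, 28.1]
ee_rot: [1.0, -0.001, 0.0, -0.0]
contact_force: [-2.2, -0.1, 3.2]
gripper_width: 57.2
grasp_force: 64.7
clock: 19.25
position: [612.7, 129.4, 28.1]
ee_rot: [1.0, -0.0, 0.0, 0.0]
contact_force: [-3.9, 0.5, 10.5]
gripper_width: 57.4
grasp_force: 65.3
```

```bash
python3 -m pendant '[[0,0,0,0,0,0,0.062],[0,0,0,0,0,0,0.07],[0,0,0,0,0,0,0.08],[0,0,0,0,0,0,0.0854],[0,0,-0.02,0,0,0,0.0854],[0,0,-0.04,0,0,0,0.0854],[0,0,-0.05,0,0,0,0.0854],[-0.02,0,-0.05,0,0,0,0.0854],[-0.02,0,-0.02,0,0,0,0.0854],[0,0,0,0,0,0,0.0854],[0,0,0,0,0,0,0.0854]]'; python3 - <<'E'
from plan import *; from seg import *
d=snap('wrist','w9'); hsv=cv2.cvtColor(d['image'],cv2.COLOR_RGB2HSV).astype(int)
m,c,a=comp((hsv[:,:,1]>90)&(hsv[:,:,0]<22)&(hsv[:,:,2]>50),proj(d,[612.7,128.4,4])[0])
q=max(cv2.findContours(m,0,cv2.CHAIN_APPROX_NONE)[0],key=len)[:,0].astype(float); print('pad',cv2.minEnclosingCircle(ray(d,q,4)[:,:2].astype(np.float32)))
f=m.copy(); h=np.zeros_like(m); cv2.drawContours(h,[q.astype(np.int32)],-1,1,-1); h=((h>0)&(m==0)).astype(np.uint8)
n,l,st,ce=cv2.connectedComponentsWithStats(h); i=1+np.argmax(st[1:,4]); q=max(cv2.findContours((l==i).astype(np.uint8),0,cv2.CHAIN_APPROX_NONE)[0],key=len)[:,0].astype(float); print('dish',cv2.minEnclosingCircle(ray(d,q,28)[:,:2].astype(np.float32)))
plan(457,-239,210,90)
E
```

```text
clock: 20.35
position: [573.7, 129.4, 202.8]
ee_rot: [1.0, -0.001, 0.0, -0.0]
contact_force: [0.2, -0.3, -0.6]
gripper_width: 85.5
grasp_force: 0.0
pad ((610.6264038085938, 127.19149780273438), 49.09138488769531)
dish ((635.3920288085938, 163.12242126464844), 1.2518134117126465)
yaw -90.1 tilt 0.09 turn z -0.1 j6-> 1.07 shift [-0.1167, 0.3682, -0.0084] pos [573.7 129.2 201.6] t 20.4 F [-0.6 -0.6 -0.2] w 85.5 g 0.0
```

View pics/w9.png

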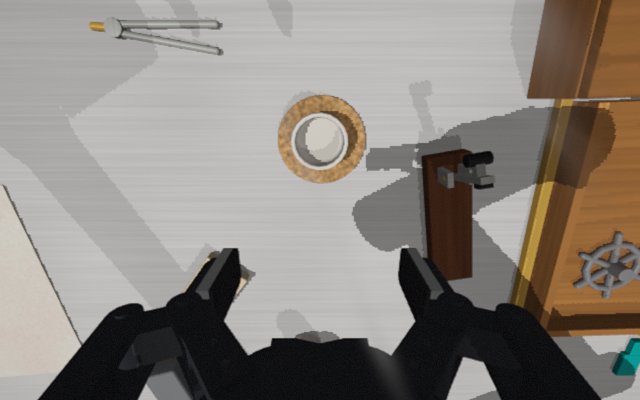

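Dish (320,141) stands upright inside the pad (322,139); dividers are far away. On to the wheel.

```bash
python3 -m pendant '[[-0.0146,0.046,0,0,0,0,0.0854],[-0.0146,0.046,0,0,0,0,0.0854],[-0.0146,0.046,0,0,0,0,0.0854],[-0.0146,0.046,0,0,0,0,0.07],[-0.0146,0.046,0,0,0,0,0.06],[-0.0146,0.046,0,0,0,0,0.05],[-0.0146,0.046,0,0,0,0,0.045],[-0.0146,0.046,0,0,0,0,0.045],[0,0,0,0,0,0,0.045],[0,0,0,0,0,0,0.045]]'; python3 - <<'E'
from plan import *; from seg import *
print('dish',ray(load('w9'),(319.5,141.3),28))
d=snap('wrist','w10'); print(proj(d,[[457,-239,22],[457,-239,36]])); plan(457,-239,50,90)
hsv=cv2.cvtColor(d['image'],cv2.COLOR_RGB2HSV).astype(int)
u,v=proj(d,[457,-239,22])[0].astype(int); box=np.zeros((400,640),bool); box[max(v-48,0):v+48,u-48:u+48]=1
m,c,a=comp((hsv[:,:,1]<70)&box,(u,v)); print(c,a,ray(d,c,22),rect(d,m,22)); cv2.imwrite('pics/c10.png',cv2.resize(d['image'][v-60:v+60,u-80:u+80,::-1],(640,480)))
E
```

```text
clock: 21.4
position: [455.9, -239.7, 200.7]
ee_rot: [1.0, -0.002, -0.002, -0.0]
contact_force: [-0.1, -0.1, 0.4]
gripper_width: 44.9
grasp_force: 0.0
dish [[613.53314896 129.01698747  28.        ]]
[[318.56529929 175.46946002]
 [318.52125215 178.99549968]]
yaw -90.2 tilt 0.17 turn z -0.16 j6-> 1.74 shift [0.0006, 0.0003, 0.1511] pos [ 456.4 -238.7  201.1] t 21.45 F [0.3 0.7 0.1] w 45.3 g 0.0
[318.855431   174.98492462] 2587 [[ 457.55099386 -239.32240169   22.        ]] (array([ 455.8, -239.2]), array([95.5, 83.8]), np.float32(68.4))
```

View pics/c10.png

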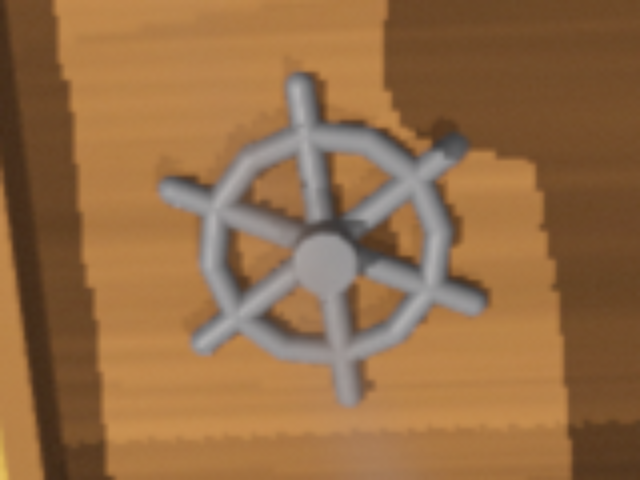

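Hub at crop (327,262), i.e. full-image (319.8,180.5), as predicted. Descending.

```bash
python3 -m pendant '[[0,0.0005,0.05,0,0,0,0.045],[0,0,0.045,0,0,0,0.045],[0,0,0.03,0,0,0,0.045],[0,0,0.015,0,0,0,0.045],[0,0,0.009,0,0,0,0.045],[0,0,0,0,0,0,0.045],[0,0,0,0,0,0,0.045]]'; python3 plan.py 456.7 -239.5 51 90;
```

```text
clock: 22.15
position: [457.6, -238.5, 54.2]
ee_rot: [1.0, 0.0, 0.001, 0.0]
contact_force: [0.4, 1.4, 0.6]
gripper_width: 45.1
grasp_force: 0.0
yaw -90.0 tilt 0.06 turn z 0.0 j6-> 1.74 shift [-0.0009, 0.001, 0.0032] pos [ 457.6 -238.5   54.2] t 22.15 F [0.4 1.4 0.6] w 45.1 g 0.0
```

```bash
python3 -m pendant '[[-0.0008,0.001,0.0032,0,0,0,0.045],[0,0,0,0,0,0,0.03],[0,0,0,0,0,0,0.02],[0,0,0,0,0,0,0.01],[0,0,0,0,0,0,0.005],[0,0,0,0,0,0,0.005],[0,0,0,0,0,0,0.005]]'; python3 -m pendant '[[0,0,-0.01,0,0,0,0.005],[0,0,-0.02,0,0,0,0.005],[0,0,-0.03,0,0,0,0.005],[0,0,-0.04,0,0,0,0.005],[0,0,-0.03,0,0,0,0.005],[0,0,-0.02,0,0,0,0.005],[0,0,0,0,0,0,0.005],[0,0,0,0,0,0,0.005]]'; python3 plan.py 613.2 129.2 200 90; python3 -c "
from h import *
d=snap('wrist','w11')"
```

```text
clock: 22.85
position: [456.1, -240.1, 51.3]
ee_rot: [1.0, -0.001, 0.0, 0.0]
contact_force: [-1.9, 0.9, 5.6]
gripper_width: 14.7
grasp_force: 58.6
clock: 23.65
position: [455.3, -239.7, 200.3]
ee_rot: [1.0, -0.001, 0.0, -0.0]
contact_force: [0.4, 1.0, -1.2]
gripper_width: 14.7
grasp_force: 58.6
yaw -90.1 tilt 0.04 turn z -0.12 j6-> 1.74 shift [0.1579, -0.3689, 0.0003] pos [ 455.3 -239.7  200.3] t 23.65 F [ 0.4  1.  -1.2] w 14.7 g 58.6
```

View pics/w11.png

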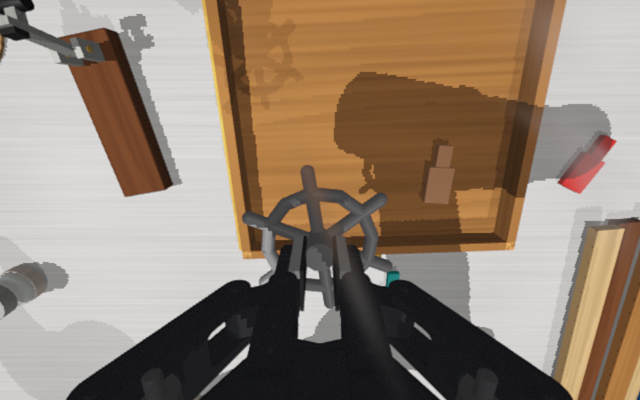

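The wheel is held level by the hub. Carry it to the dish.

```bash
python3 -m pendant '[[0.008,-0.019,0,0,0,0,0.005],[0.016,-0.038,0,0,0,0,0.005],[0.018,-0.042,0,0,0,0,0.005],[0.018,-0.042,0,0,0,0,0.005],[0.018,-0.042,0,0,0,0,0.005],[0.018,-0.042,0,0,0,0,0.005],[0.018,-0.042,0,0,0,0,0.005],[0.018,-0.042,0,0,0,0,0.005],[0.014,-0.033,0,0,0,0,0.005],[0.008,-0.019,0,0,0,0,0.005],[0.004,-0.008,0,0,0,0,0.005],[0,0,0,0,0,0,0.005]]';python3 -m pendant '[[0,0,0.03,0,0,0,0.005],[0,0,0.04,0,0,0,0.005],[0,0,0.03,0,0,0,0.005],[0,0,0.01,0,0,0,0.005],[0,0,0,0,0,0,0.005],[0,0,0,0,0,0,0.005]]'; python3 plan.py 613.2 129.2 66 90;
```

```text
clock: 24.9
position: [614.1, 128.9, 199.1]
ee_rot: [1.0, -0.001, -0.001, 0.001]
contact_force: [0.6, 0.3, -1.4]
gripper_width: 15.0
grasp_force: 58.7
clock: 25.5
position: [615.4, 128.4, 92.2]
ee_rot: [1.0, -0.001, 0.001, -0.0]
contact_force: [-0.1, 0.6, -1.0]
gripper_width: 14.7
grasp_force: 58.7
yaw -90.1 tilt 0.15 turn z -0.11 j6-> 1.11 shift [-0.0022, -0.0008, 0.0262] pos [615.4 128.4  92.2] t 25.5 F [-0.1  0.6 -1. ] w 14.7 g 58.7
```

```bash
python3 -m pendant '[[-0.002,-0.0008,0.015,0,0,0,0.005],[0,0,0.007,0,0,0,0.005],[0,0,0.003,0,0,0,0.005],[0,0,0,0,0,0,0.005],[0,0,0,0,0,0,0.005]]'; python3 -m pendant '[[0,0,0.001,0,0,0,0.005],[0,0,0,0,0,0,0.005]]';python3 -m pendant '[[0,0,0.001,0,0,0,0.005],[0,0,0,0,0,0,0.005]]'
```

```text
clock: 26.0
position: [612.9, 129.8, 66.3]
ee_rot: [1.0, -0.001, 0.001, -0.0]
contact_force: [0.1, -0.2, -1.1]
gripper_width: 14.6
grasp_force: 58.7
clock: 26.2
position: [613.0, 129.8, 65.3]
ee_rot: [1.0, -0.001, 0.001, -0.0]
contact_force: [-0.3, 0.6, 1.5]
gripper_width: 14.9
grasp_force: 59.0
clock: 26.4
position: [613.0, 129.8, 65.2]
ee_rot: [1.0, -0.0, 0.001, -0.0]
contact_force: [-2.3, 0.6, 7.0]
gripper_width: 14.5
grasp_force: 59.5
```

```bash
python3 -m pendant '[[0,0,0,0,0,0,0.02],[0,0,0,0,0,0,0.03],[0,0,0,0,0,0,0.045],[0,0,0,0,0,0,0.045],[0,0,-0.02,0,0,0,0.045],[0,0,-0.04,0,0,0,0.05],[0,0,-0.05,0,0,0,0.05],[-0.03,0,-0.03,0,0,0,0.05],[-0.03,0,0,0,0,0,0.05],[0,0,0,0,0,0,0.05],[0,0,0,0,0,0,0.05]]'; python3 - <<'E'
from plan import *
d=snap('wrist','w12'); cv2.imwrite('pics/w12.png',cv2.resize(d['image'][:300,200:480,::-1],(560,600)));
plan(445,-376,205,90)
E
```

```text
clock: 27.5
position: [552.1, 129.7, 203.9]
ee_rot: [1.0, -0.0, 0.0, -0.0]
contact_force: [0.9, -0.1, -0.3]
gripper_width: 50.2
grasp_force: 0.0
yaw -90.1 tilt 0.02 turn z -0.07 j6-> 1.05 shift [-0.1077, 0.5057, -0.0016] pos [552.7 129.7 203.4] t 27.55 F [ 0.2  0.2 -0.3] w 49.7 g 0.0
```

View pics/w12.png

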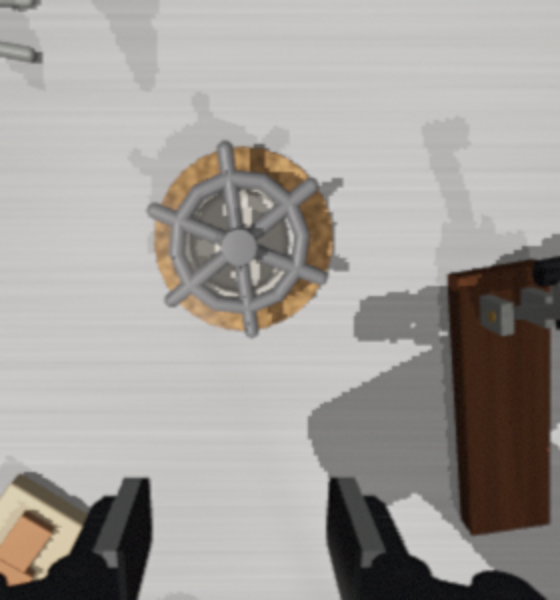

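The wheel sits centred and level on the dish. That was one picture over the 14 allowed, so everything from here on is checked numerically, without viewing. Next, the short blank.

```bash
python3 -m pendant '[[-0.0098,0.046,0,0,0,0,0.06],[-0.0098,0.046,0,0,0,0,0.06],[-0.0098,0.046,0,0,0,0,0.06],[-0.0098,0.046,0,0,0,0,0.06],[-0.0098,0.046,0,0,0,0,0.06],[-0.0098,0.046,0,0,0,0,0.06],[-0.0098,0.046,0,0,0,0,0.06],[-0.0098,0.046,0,0,0,0,0.06],[-0.0098,0.046,0,0,0,0,0.06],[-0.0098,0.046,0,0,0,0,0.06],[-0.0098,0.046,0,0,0,0,0.06],[0,0,0,0,0,0,0.06]]'; python3 - <<'E'
from plan import *; from seg import *
d=snap('wrist','w13'); plan(445,-376,205,90)
hsv=cv2.cvtColor(d['image'],cv2.COLOR_RGB2HSV).astype(int); q=proj(d,[459,-373,22])[0]; print(q)
u,v=q.astype(int)
for p in ((u,v),(u-40,v),(u+30,v),(u,v-45),(u,v+10)): print(p,hsv[p[1],p[0]])
for thr in (130,145,160):
    m,c,a=comp((hsv[:,:,1]<thr)&(hsv[:,:,1]>70)&(hsv[:,:,0]<20),q); print(thr,c,a,rect(d,m,22))
E
```

```text
clock: 28.75
position: [442.8, -381.4, 201.9]
ee_rot: [1.0, -0.004, -0.001, 0.0]
contact_force: [0.2, 0.9, -0.5]
gripper_width: 60.1
grasp_force: 0.0
yaw -90.4 tilt 0.12 turn z -0.39 j6-> 2.0 shift [0.0019, -0.0032, -0.0032] pos [ 443.1 -379.2  201.8] t 28.8 F [ 0.6  0.8 -0.4] w 60.1 g 0.0
[311.13354248 162.12517916]
(np.int64(311), np.int64(162)) [ 14 108 217]
(np.int64(271), np.int64(162)) [ 16 152 181]
(np.int64(341), np.int64(162)) [ 15 155 179]
(np.int64(311), np.int64(117)) [ 16 152 188]
(np.int64(311), np.int64(172)) [ 14 109 215]
130 [311.53161593 165.70804059] 1281 (array([ 457.5, -373.6]), array([27.7, 65.8]), np.float32(-1.8))
145 [311.70553064 165.68983558] 1338 (array([ 457.2, -373.9]), array([28.3, 67.7]), np.float32(-1.8))
160 [233.67587005 115.35089488] 67439 (array([ 488.2, -297. ]), array([258.7, 329.1]), np.float32(-87.9))
```

```bash
python3 plan.py 451.5 -373.5 43 88.2; python3 -m pendant '[[0.0085,-0.0055,0,0,0,1.4,0.06],[0,0,0.05,0,0,0,0.055],[0,0,0.05,0,0,0,0.05],[0,0,0.03,0,0,0,0.048],[0,0,0.018,0,0,0,0.048],[0,0,0.008,0,0,0,0.048],[0,0,0,0,0,0,0.048],[0,0,0,0,0,0,0.048]]'; python3 plan.py 451.5 -373.5 43 88.2
```

```text
yaw -90.4 tilt 0.12 turn z 1.41 j6-> 1.97 shift [0.0082, -0.006, 0.1588] pos [ 443.1 -379.2  201.8] t 28.8 F [ 0.6  0.8 -0.4] w 60.1 g 0.0
clock: 29.6
position: [453.4, -370.8, 48.3]
ee_rot: [1.0, -0.012, 0.001, 0.0]
contact_force: [0.1, 0.7, 1.5]
gripper_width: 47.9
grasp_force: 0.0
yaw -91.4 tilt 0.09 turn z 0.37 j6-> 1.95 shift [-0.0018, 0.0028, 0.0053] pos [ 453.4 -370.8   48.3] t 29.6 F [0.1 0.7 1.5] w 47.9 g 0.0
```

```bash
python3 -m pendant '[[-0.0018,0.0028,0.006,0,0,0.37,0.048],[0,0,0,0,0,0,0.035],[0,0,0,0,0,0,0.025],[0,0,0,0,0,0,0.018],[0,0,0,0,0,0,0.018],[0,0,0,0,0,0,0.018],[0,0,0,0,0,0,0.018]]'; python3 -m pendant '[[0,0,-0.01,0,0,0,0.018],[0,0,-0.02,0,0,0,0.018],[0,0,-0.03,0,0,0,0.018],[0,0,-0.04,0,0,0,0.018],[0,0,-0.04,0,0,0,0.018],[0,0,-0.02,0,0,0,0.018],[0,0,0,0,0,0,0.018],[0,0,0,0,0,0,0.018]]'; python3 - <<'E'
from plan import *; from seg import *
a=np.radians(-36.8); plan(508.5-6*np.cos(a),206.3-6*np.sin(a),205,53.2)
plan(508.5-6,206.3,205,88.2)
d=snap('wrist','w14'); hsv=cv2.cvtColor(d['image'],cv2.COLOR_RGB2HSV).astype(int)
p=np.array(arm.read_state()['position']); q=proj(d,p+[6,0,-20])[0]; m,c,ar=comp((hsv[:,:,1]<145)&(hsv[:,:,1]>70)&(hsv[:,:,0]<20)&(hsv[:,:,2]>110),q); r=rect(d,m,p[2]-20); print(q,c,ar,r,r[0]-p[:2])
E
```

```text
clock: 30.3
position: [450.7, -373.7, 42.2]
ee_rot: [1.0, -0.016, 0.0, 0.0]
contact_force: [-1.4, 0.3, 5.9]
gripper_width: 25.5
grasp_force: 59.3
clock: 31.1
position: [450.2, -373.0, 201.5]
ee_rot: [1.0, -0.016, 0.0, -0.0]
contact_force: [-1.0, -1.0, -0.5]
gripper_width: 25.4
grasp_force: 59.0
yaw -91.9 tilt 0.05 turn z 34.93 j6-> 1.34 shift [-0.3063, -0.4988, -0.0035] pos [ 450.2 -373.   201.5] t 31.1 F [-1.  -1.  -0.5] w 25.4 g 59.0
yaw -91.9 tilt 0.05 turn z -0.07 j6-> 1.96 shift [0.0341, -0.5807, -0.0035] pos [ 450.2 -373.   201.5] t 31.1 F [-1.  -1.  -0.5] w 25.4 g 59.0
[318.21946683 242.70255195] [318.8894959  242.06555749] 4027 (array([ 458.2, -373.4]), array([27.5, 67. ]), np.float32(-1.8)) [ 8.4306285  -0.51800417]
```

```bash
python3 -m pendant '[[0.0025,-0.03,0,0,0,0,0.018],[0.0025,-0.047,0,0,0,0,0.018],[0.0025,-0.047,0,0,0,0,0.018],[0.0025,-0.047,0,0,0,0,0.018],[0.0025,-0.047,0,0,0,0,0.018],[0.0025,-0.047,0,0,0,0,0.018],[0.0025,-0.047,0,0,0,0,0.018],[0.0025,-0.047,0,0,0,0,0.018],[0.0025,-0.047,0,0,0,0,0.018],[0.0025,-0.047,0,0,0,0,0.018],[0.0025,-0.047,0,0,0,0,0.018],[0.0025,-0.047,0,0,0,0,0.018]]';python3 -m pendant '[[0.0025,-0.033,0,0,0,0,0.018],[0,0,0,0,0,0,0.018],[0,0,0.04,0,0,0,0.018],[0,0,0.04,0,0,0,0.018],[0,0,0.04,0,0,0,0.018],[0,0,0.02,0,0,0,0.018],[0,0,0,0,0,0,0.018],[0,0,0,0,0,0,0.018]]'; python3 plan.py 501.5 206.3 30 
```

```text
clock: 32.35
position: [497.1, 173.9, 199.8]
ee_rot: [1.0, -0.016, -0.001, 0.001]
contact_force: [1.5, 0.8, 0.4]
gripper_width: 25.6
grasp_force: 59.1
clock: 33.15
position: [501.6, 204.5, 61.1]
ee_rot: [1.0, -0.016, -0.001, 0.001]
contact_force: [0.7, 0.9, -0.7]
gripper_width: 25.3
grasp_force: 59.1
yaw -91.9 tilt 0.1 turn z 0 j6-> 0.85 shift [-0.0002, -0.0018, 0.0311] pos [501.6 204.5  61.1] t 33.15 F [ 0.7  0.9 -0.7] w 25.3 g 59.1
```

```bash
python3 -m pendant '[[0,-0.0015,0.02,0,0,0,0.018],[0,0,0.008,0,0,0,0.018],[0,0,0.003,0,0,0,0.018],[0,0,0,0,0,0,0.018],[0,0,0,0,0,0,0.018]]'; python3 -m pendant '[[0,0,0.001,0,0,0,0.018],[0,0,0,0,0,0,0.018]]';python3 -m pendant '[[0,0,0.001,0,0,0,0.018],[0,0,0,0,0,0,0.018]]'
```

```text
clock: 33.65
position: [502.3, 207.0, 31.4]
ee_rot: [1.0, -0.016, 0.001, -0.0]
contact_force: [-0.9, -1.0, 0.2]
gripper_width: 25.6
grasp_force: 59.1
clock: 33.85
position: [501.9, 206.8, 29.9]
ee_rot: [1.0, -0.016, 0.0, -0.0]
contact_force: [0.3, 0.5, -0.2]
gripper_width: 25.6
grasp_force: 59.1
clock: 34.05
position: [501.7, 206.7, 28.5]
ee_rot: [1.0, -0.016, -0.0, 0.0]
contact_force: [-0.7, 0.4, -0.0]
gripper_width: 25.7
grasp_force: 59.1
```

```bash
python3 -m pendant '[[0,0,0.001,0,0,0,0.018],[0,0,0,0,0,0,0.018]]';python3 -m pendant '[[0,0,0,0,0,0,0.03],[0,0,0,0,0,0,0.045],[0,0,0,0,0,0,0.045],[0,0,-0.03,0,0,0,0.045],[0,0,-0.05,0,0,0,0.045],[0,0,-0.05,0,0,0,0.06],[0,0,-0.05,0,0,0,0.06],[-0.04,0.03,0,0,0,0,0.06],[-0.04,0.03,0,0,0,0,0.06],[0,0,0,0,0,0,0.06],[0,0,0,0,0,0,0.06]]'; python3 - <<'E'
from seg import *
for n in ('wrist','side'):
    d=snap(n,n+'F'); hsv=cv2.cvtColor(d['image'],cv2.COLOR_RGB2HSV).astype(int)
    pear=(hsv[:,:,1]>75)&(hsv[:,:,1]<190)&(hsv[:,:,0]<17)&(hsv[:,:,2]>110)
    for k,P in (('short',[508.5,206.3,8]),('long',[404,284,24]),('pad',[611,128,4])):
        q=proj(d,P)[0]; m,c,a=comp(pear,q); print(n,k,q.round(),c.round(),a,rect(d,m,P[2]))
E
```

```text
clock: 34.25
position: [501.8, 206.7, 28.2]
ee_rot: [1.0, -0.016, 0.0, 0.0]
contact_force: [-2.0, -0.6, 6.7]
gripper_width: 25.2
grasp_force: 59.8
clock: 35.35
position: [419.1, 148.7, 207.9]
ee_rot: [1.0, -0.016, 0.0, -0.0]
contact_force: [1.3, 0.1, -0.2]
gripper_width: 59.7
grasp_force: 0.0
wrist short [263.  93.] [263.  96.] 1379 (array([508.7, 206. ]), array([27.6, 64.7]), np.float32(-1.8))
wrist long [201. 192.] [201. 195.] 2243 (array([403.1, 283.6]), array([ 36.7, 100.1]), np.float32(-37.0))
wrist pad [334. -22.] [341.  16.] 578 (array([577.1, 127.9]), array([89.2, 31.5]), np.float32(88.2))
side short [290. 293.] [291. 295.] 300 (array([509.2, 209.3]), array([30.6, 65.4]), np.float32(-2.8))
side long [330. 330.] [332. 334.] 812 (array([404.1, 287.2]), array([ 38.2, 103. ]), np.float32(-36.3))
side pad [258. 260.] [259. 268.] 372 (array([604.8, 145.3]), array([94.3, 64.1]), np.float32(20.2))
```

All placed within about 2 mm. Handing in.

```bash
python3 -c "
from bench import arm
print(arm.job_done())"
```

```text
the job is handed in; nothing more can be done
None
```

The job is handed in (clock about 35 s): the finger was swung up before the long blank moved, and all four parts are in place. Both blanks measured within about 2–3 mm of target, and the dish and wheel were set down without a drop. I viewed 15 pictures, one over the limit of 14, and the hand-in returned no verdict.

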